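Isolate, empty and re-energise the burn-in tilt tray

TASK

Empty the burn-in stand safely: turn the isolator's handle from on to off, then push the tray's lever over so that the tray tips and all three power modules slide into the bin beside it, push the lever back until the tray lies level, and turn the isolator on again. Only tip the tray while the isolator is off, and leave the low box with the round dial, the bin and the meter and screwdriver where they are.

Things in the scene. Friction and masses are not known exactly. Their poses are not given: they have to be found in the camera images.
- isolator: Isolator: fixed grey box 100 x 100 x 70 mm high with a one-sided black bar handle on top that turns about the box's vertical centre line. Origin: centre of the underside. At zero yaw its -x points to the robot. It and the look-alike dial box swap places from start to start.
- handle (a joint): Angle of the isolator handle, rad: 0 = on (bar points along the isolator's own -x), 1.571 = off (bar points along its own +y); it turns clockwise seen from above towards off. A sprung detent snaps it to the nearer end; about 0.25 Nm to carry it past the middle.
- handle_end (a point): A point on the handle's bar, 65 mm from the turning axis, 102 mm above the table, at mid height of the bar. The bar is 22 mm wide and 30 mm high (underside 87 mm, top 117 mm above the table; the box top is at 70 mm, its hub of 26 mm radius at 87 mm) and reaches from 80 mm on this side of the axis to 25 mm on the other.
- dimmer: Look-alike to leave alone: fixed grey box 100 x 100 x 40 mm high with a round black dial (68 mm across, top 66 mm above the table). Origin: centre of the underside.
- dial (a joint): Angle of the round dial, rad; 0 at the start; leave it.
- stand: Burn-in stand: fixed aluminium frame about 300 x 170 mm. Origin: on the table straight under the middle of the tray's tipping axle, which runs along the stand's x, 98 mm above the table. The tray lies on the -y side of the axle, the bin stands on the +y side. The two axle brackets reach 108 mm above the table.
- tray (a joint): Tip angle of the steel tray, rad: 0 = level, 0.96 = fully tipped towards the stand's +y (the tray's far edge goes up, the open lip stays on the axle). A stiff hinge: it stays where it is left. Tray 210 (stand's x) x 160 mm, walls 30 mm high on three sides, open at the lip.
- lever_end (a point): Centre of the end of the tray's lever: a rubber-sleeved bar, 21 mm thick (16 mm lower down), fixed to the tray, rising from the axle at the stand's x = -150 mm, 45 mm outside the tray's side. 110 mm from the axle. Tray level: it leans 0.48 rad from vertical to the stand's -y; fully tipped: 0.48 rad to +y. Upright, its top is 219 mm above the table. Takes 6 to 12 N.
- bin: Grey open bin 220 x 190 x 75 mm high, walls and floor 4 mm, loose on the table just beyond the tray's lip. Origin: centre of its underside; x along its 220 mm, y along its 190 mm, z up.
- meter: Orange and black handheld multimeter lying on its back, 85 x 170 x 36 mm, origin centre of the underside. Bystander.
- driver: Screwdriver lying on the table. Bystander.
- module0: The first of three identical power modules lying in the tray: 40 x 64 x 34 mm, black base with an aluminium finned heat sink, about 80 g. Origin: centre of the underside.
- module1: The second of three identical power modules lying in the tray: 40 x 64 x 34 mm, black base with an aluminium finned heat sink, about 80 g. Origin: centre of the underside.
- module2: The third of three identical power modules lying in the tray: 40 x 64 x 34 mm, black base with an aluminium finned heat sink, about 80 g. Origin: centre of the underside.

How it is judged:
On the way, in this order (a step that is already met when the one before it is completed fails the run):
1. the isolator handle is turned fully to off (within 0.15 rad of its off end) with the tray still level (value of joint handle above 1.42 rad and value of joint tray below 0.07 rad), for 0.2 s.
2. with the isolator off, the tray is tipped by more than 0.6 rad and all three modules have slid into the bin (value of joint handle above 1.42 rad and value of joint tray above 0.6 rad and x of module0 in the frame of bin between -0.105 and 0.105 m and y of module0 in the frame of bin between -0.09 and 0.09 m and z of module0 in the frame of bin between -0.005 and 0.08 m and x of module1 in the frame of bin between -0.105 and 0.105 m and y of module1 in the frame of bin between -0.09 and 0.09 m and z of module1 in the frame of bin between -0.005 and 0.08 m and x of module2 in the frame of bin between -0.105 and 0.105 m and y of module2 in the frame of bin between -0.09 and 0.09 m and z of module2 in the frame of bin between -0.005 and 0.08 m), for 0.2 s.
3. the tray is back level (within 0.07 rad) with the isolator still off and the modules in the bin (all of step 1 and x of module0 in the frame of bin between -0.105 and 0.105 m and y of module0 in the frame of bin between -0.09 and 0.09 m and z of module0 in the frame of bin between -0.005 and 0.08 m and x of module1 in the frame of bin between -0.105 and 0.105 m and y of module1 in the frame of bin between -0.09 and 0.09 m and z of module1 in the frame of bin between -0.005 and 0.08 m and x of module2 in the frame of bin between -0.105 and 0.105 m and y of module2 in the frame of bin between -0.09 and 0.09 m and z of module2 in the frame of bin between -0.005 and 0.08 m), for 0.2 s.
4. the isolator handle is turned fully back to on (within 0.15 rad of its on end) (value of joint handle below 0.15 rad and value of joint tray below 0.07 rad), for 0.2 s.
At the end, for the whole second after the job is handed in: Isolator handle on (within 0.15 rad of its on end), tray level (within 0.07 rad), bin upright, and all three modules at rest in the bin: the middle of each underside inside the walls and less than 80 mm above the bin's underside (all of step 4 and x of module0 in the frame of bin between -0.105 and 0.105 m and y of module0 in the frame of bin between -0.09 and 0.09 m and z of module0 in the frame of bin between -0.005 and 0.08 m and x of module1 in the frame of bin between -0.105 and 0.105 m and y of module1 in the frame of bin between -0.09 and 0.09 m and z of module1 in the frame of bin between -0.005 and 0.08 m and x of module2 in the frame of bin between -0.105 and 0.105 m and y of module2 in the frame of bin between -0.09 and 0.09 m and z of module2 in the frame of bin between -0.005 and 0.08 m and linear speed of each of module0, module1, module2 below 0.02 m/s and angle between bin's own z axis and vertical below 0.1 rad); the robot touches nothing.
It fails at once if the tray is tipped by more than 0.2 rad while the isolator handle is not within 0.15 rad of its off end (value of joint tray above 0.2 rad and value of joint handle below 1.42 rad).
It fails at once if the round dial is turned by more than 0.2 rad (value of joint dial above 0.2 rad or value of joint dial below -0.2 rad).
It fails at once if the bin is shifted by more than 30 mm (distance of bin from where it was at the start of the episode above 0.03 m).
It fails at once if the meter or the screwdriver is shifted by more than 30 mm (distance of any of meter, driver from where it was at the start of the episode above 0.03 m).
It also fails if it takes over 64 s, if anything falls off the work surface, if the arm or the gripper's body presses on something with over 40 N, if the wrist force passes 120 N, or if a joint passes its speed limit or range.

ROBOT

A 6-joint arm with a two-finger parallel gripper is mounted at the origin on the work surface. World frame = base frame: x ahead of the robot, y to its left, z up, the work surface at z = 0. Lengths are in m, angles in rad, forces in N, time in s.
With the tool pointing down it reaches from about 0.325 to 0.9 m from the base axis. Payload 3.5 kg.
Tool frame: the origin (TCP) lies at the very end of the fingers, on their centre line; the grasp point (between the pads) lies 19 mm behind it; z points along the fingers, y is the line along which they close (so a half turn about z gives the same grasp; the last joint's range is limited). The gripper opens to 85 mm and grips with 20 to 120 N. Pads are 22 mm wide; open, the fingers measure 114 mm over their backs; the gripper's body (76 mm by 85 mm) begins 54 mm behind the grasp point. The pads swing forward as they close: fully open they stand 13 mm farther back than shut.
Start: joints at [-1.422, 0.276, -0.026, 1.268, 0, 1.467], TCP at [0.156, -0.605, 0.231] pointing down, gripper open.
Joint ranges: [-3.12, 3.12], [-0.85, 1.88], [-1.08, 1.24], [-1.95, 2.15], [-1.57, 1.53], [-3.14, 3.14]. Speed limits (rad/s): [2.57, 2.57, 3.14, 3.14, 3.14, 3.14].

INTERFACE

Orientations are given as a unit quaternion [w, x, y, z].
In Python, from rig import arm gives the robot as it stands.
- The arm moves only by the tool play_rows, never from a script. Its argument "steps" is a list of rows, each a list of 3 entries, a list of its own where there are three numbers: the opening, from -1 (shut) to 1 (fully open), so that 0 is half open, then the shift along the tool's x, y, z in mm, then the turn, a rotation vector about the tool's x, y, z in degrees. In form: [[jaw, [dx, dy, dz], [wx, wy, wz]], ...]. A call has 1 to 12 rows; each row is the pose to reach, as a shift and turn from the pose commanded when the call began, along the tool's axes at that moment; what a row does not reach only later rows make up. A row lasts 1/12 s, in which the tool goes at most 41.7 mm and 7.16 degrees, less where a joint would pass 70% of its speed; a pose out of reach is approached as far as the arm can. A call with a gripper value outside its range is refused whole. The fingers move at their own pace and stop on an object; "grip_force" is the grip in N (left out, the last holds). Time passes only in rows, so rows that repeat a pose let the fingers close. It gives the time, the measured TCP pose, the force, the opening and the grip force at its end, in the units of the state.
- arm.get_state(): the state, without advancing time (a new reading comes with each control period).
- arm.snapshot(name): name is "scene" or "side" or "wrist"; returns a dict with "frame" (400x640x3 uint8, red, green, blue), "K" (3x3 intrinsics, pixels), "position" and "orientation" of the camera in the world; the wrist camera has in their place "T_tool_cam" (4x4, takes a point from camera to tool coordinates, whose origin is the TCP and whose axes are the flange's). Camera axes: x right, y down, z forward; pixel columns grow to the right and rows downward; lengths in m; the calibration is good to about 2 mm. A picture is of the moment at which its call begins: read the wrist's pose just before it. There is no depth.
- arm.hand_in(): hands the job in; it is judged then, once.
Trained networks look in the newest picture that a camera, given by its name, has taken for a name from the list of things; names that differ only in an ending like _2 or _b are one class to them, and where a whole thing is asked for, a point or a joint stands for the part that bears it (a point fixed in the world has none). Each returns a list of dicts, best first, with "conf" (0 to 1); they miss things now and then, are a little off and sometimes report something else, mostly with a low value. They report only what shows in the picture. A call takes as long as a camera call.
- arm.find_in(camera, name): "location" ([x, y, z] in m, in world coordinates, good to about 4 mm: the middle of the surface that is visible of it).
- arm.spot_point(camera, name): "location" ([x, y, z] in m, in world coordinates, good to about 4 mm: a listed point, or the origin of a listed thing).
The state is a dict: "time": time; "qpos": joint angles; "qd": joint speeds; "effort": joint torques, N m; "tcp_pos": TCP position; "orientation": TCP orientation; "force": force on the tool from outside, world axes, zero at the start; "wrist_torque": the same for the moment, N m; "opening": finger opening in m; "grasp_force": force on a finger pad.
Only numpy, scipy, OpenCV 4.12 (cv2) and the standard library are available. Lean on these libraries where they do the work, as an engineer would, in place of code of your own. Each camera call takes 0.05 s, during which the arm holds its last target. There are 200 camera calls.

## Working session

There is one attempt and no reset: what is moved stays moved. The work goes in short steps, Python scripts to look and compute and a tool call to move; the robot and the scene stay as the last step left them, time stands still between calls to the robot, and variables do not carry over. Pictures are saved under pics/ and viewed, at most 10 in all, crops included, and the job is handed in when it is done.

Besides the shell and the picture viewer there is one more tool, called as name(argument=value, ...), one argument or row to a line, values as JSON. play_rows: Moves the arm, as the interface text tells. Its arguments: {"type":"object","properties":{"steps":{"type":"array","items":{"type":"array"}},"grip_force":{"type":"number"}},"required":["steps"]}

```bash
mkdir -p pics; python3 - <<'E'
from rig import arm
import cv2,numpy as np
s=arm.get_state();print(s['time'],s['tcp_pos'],s['orientation'],s['opening'],s['force'])
for c in ['scene','side']:
    d=arm.snapshot(c);cv2.imwrite(f'pics/{c}0.png',d['frame'][:,:,::-1])
    print(c,d['position'])
    for n in ['isolator','dimmer','stand','bin','meter','driver','handle_end','lever_end','module0']:
        r=arm.spot_point(c,n)
        print(n,[(np.round(x['location'],3).tolist(),round(x['conf'],2)) for x in r[:3]])
    print('tray',[(np.round(x['location'],3).tolist(),round(x['conf'],2)) for x in arm.find_in(c,'tray')[:2]])
E
```

```text
0.0 [ 0.15560855 -0.60450537  0.23014915] [-1.12834999e-03  9.92083782e-01  1.25572674e-01 -1.72103050e-05] 0.08539750465675087 [-0.87584123 -0.36084468  0.37752635]
scene [ 1.19650432 -0.33029417  0.68523135]
isolator [([0.472, -0.235, 0.002], 0.8)]
dimmer [([0.622, -0.286, 0.0], 0.65), ([0.555, 0.072, 0.099], 0.33)]
stand [([0.626, 0.155, 0.0], 0.81)]
bin [([0.642, 0.265, -0.001], 0.98)]
meter [([0.378, -0.082, 0.0], 0.56)]
driver [([0.605, -0.132, 0.003], 0.61), ([0.641, 0.264, -0.002], 0.42)]
handle_end [([0.403, -0.23, 0.104], 0.67)]
lever_end [([0.465, 0.122, 0.2], 0.68)]
module0 [([0.613, 0.064, 0.1], 0.97), ([0.686, 0.086, 0.102], 0.87), ([0.556, 0.073, 0.105], 0.61)]
tray [([0.626, 0.059, 0.103], 0.63), ([0.65, -0.291, 0.044], 0.23)]
side [0.50312704 0.81271753 0.91348318]
isolator [([0.465, -0.237, -0.003], 0.77)]
dimmer [([0.62, -0.284, -0.001], 0.67), ([0.636, 0.264, 0.0], 0.55)]
stand []
bin [([0.636, 0.264, -0.002], 0.71)]
meter [([0.382, -0.082, 0.0], 0.84)]
driver [([0.606, -0.131, 0.004], 0.75)]
handle_end [([0.402, -0.231, 0.1], 0.73), ([0.466, 0.12, 0.2], 0.28)]
lever_end [([0.47, 0.119, 0.199], 0.85)]
module0 [([0.682, 0.08, 0.099], 0.76), ([0.616, 0.071, 0.103], 0.57)]
tray [([0.448, -0.219, 0.106], 0.73), ([0.596, 0.12, 0.1], 0.58)]
```

View pics/scene0.png

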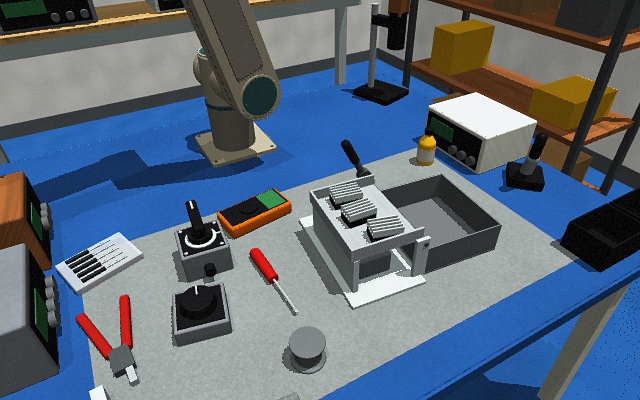

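View pics/side0.png

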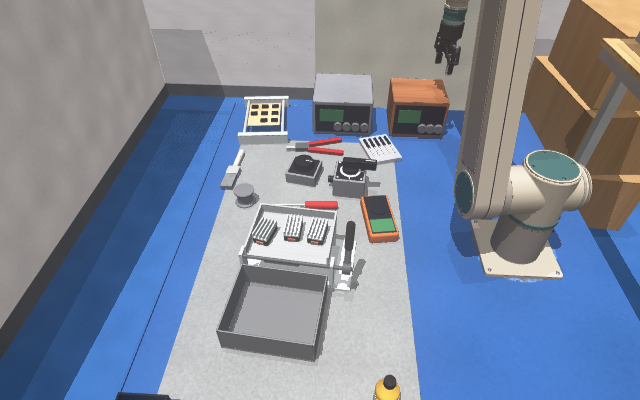

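The scene picture shows the isolator with its bar at about (195,215), the dial box at (200,310), the lever at (352,155) and three modules in the tray. The side view agrees. The detections fit the given heights and distances: isolator yaw is about -0.08 and stand yaw about -0.12.

I'll shut the fingers and swing to a point beside the handle, on its -y side. I'm turning the tool so its y axis lies along the stand's +y.

play_rows(
  steps=[
    [-1,[330,-256,0],[0,0,-158.7]],
    [-1,[330,-256,0],[0,0,-158.7]],
    [-1,[330,-256,0],[0,0,-158.7]],
    [-1,[330,-256,0],[0,0,-158.7]],
    [-1,[330,-256,0],[0,0,-158.7]],
    [-1,[330,-256,0],[0,0,-158.7]],
    [-1,[330,-256,0],[0,0,-158.7]],
    [-1,[330,-256,0],[0,0,-158.7]],
    [-1,[330,-256,0],[0,0,-158.7]],
    [-1,[330,-256,0],[0,0,-158.7]],
    [-1,[330,-256,0],[0,0,-158.7]],
    [-1,[330,-256,0],[0,0,-158.7]],
  ],
)

```text
time: 2.1
tcp_pos: [0.413, -0.2728, 0.2315]
orientation: [0.0, 0.636, 0.772, 0.0]
force: [-0.6, -0.3, -0.5]
opening: -0.0003
grasp_force: 0.0
```

```bash
cat > h.py <<'E'
from rig import arm
import numpy as np
from scipy.spatial.transform import Rotation as R
s=arm.get_state();q=s['orientation'];Rt=R.from_quat([q[1],q[2],q[3],q[0]])
def show():print('t',s['time'],'tcp',np.round(s['tcp_pos'],4),'yaw',np.degrees(np.arctan2(*Rt.as_matrix()[1::-1,0])).round(1),'F',np.round(s['force'],1),'open',round(s['opening'],4))
def rel(P,yaw=None):
    d=Rt.inv().apply(np.array(P)-s['tcp_pos'])*1000
    w=None
    if yaw is not None: w=(Rt.inv()*R.from_euler('ZX',[yaw,180],degrees=True)).as_rotvec(degrees=True).round(1).tolist()
    return d.round(0).tolist(),w
def look(cams,names,fn='spot_point'):
    for c in cams:
        arm.snapshot(c)
        for n in names: print(c,n,[(np.round(x['location'],3).tolist(),round(x['conf'],2)) for x in getattr(arm,fn)(c,n)[:3]])
E
python3 - <<'E'
from h import *
show();print(rel([.412,-.2746,.18],173.1))
E
```

```text
t 2.1 tcp [ 0.413  -0.2728  0.2315] yaw 101.0 F [-0.6 -0.3 -0.5] open -0.0003
([-2.0, -1.0, 52.0], [0.0, 0.0, -72.1])
```

play_rows(
  steps=[
    [-1,[-3,-1,52],[0,0,-72.1]],
    [-1,[-3,-1,52],[0,0,-72.1]],
    [-1,[-3,-1,52],[0,0,-72.1]],
    [-1,[-3,-1,52],[0,0,-72.1]],
    [-1,[-3,-1,52],[0,0,-72.1]],
    [-1,[-3,-1,52],[0,0,-72.1]],
    [-1,[-3,-1,52],[0,0,-72.1]],
    [-1,[-3,-1,52],[0,0,-72.1]],
    [-1,[-3,-1,52],[0,0,-72.1]],
    [-1,[-3,-1,52],[0,0,-72.1]],
    [-1,[-3,-1,52],[0,0,-72.1]],
  ],
)

```text
time: 3.02
tcp_pos: [0.4111, -0.2783, 0.1794]
orientation: [0.0, 0.064, 0.998, -0.0]
force: [0.3, -0.2, -0.1]
opening: 0.0001
grasp_force: 0.0
```

```bash
python3 - <<'E'
from h import *
show()
C=np.array([.468,-.236]);u=lambda a:np.array([np.cos(np.radians(a)),np.sin(np.radians(a))])
for phi in [-15,-15,0,12,24,36,48,58,68,78,86]:
    th=175.2-phi;p=C+.062*u(th)+.028*u(th+90);print(phi,p.round(3),rel([*p,.097])[0])
look(['scene','side'],['handle_end','isolator'])
E
```

```text
t 3.0167 tcp [ 0.4111 -0.2783  0.1794] yaw 172.6 F [ 0.3 -0.2 -0.1] open 0.0001
-15 [ 0.412 -0.275] [-0.0, 4.0, 82.0]
-15 [ 0.412 -0.275] [-0.0, 4.0, 82.0]
0 [ 0.404 -0.259] [10.0, 19.0, 82.0]
12 [ 0.401 -0.245] [15.0, 32.0, 82.0]
24 [ 0.4   -0.231] [17.0, 46.0, 82.0]
36 [ 0.403 -0.217] [16.0, 60.0, 82.0]
48 [ 0.408 -0.204] [13.0, 74.0, 82.0]
58 [ 0.415 -0.194] [7.0, 84.0, 82.0]
68 [ 0.423 -0.185] [0.0, 94.0, 82.0]
78 [ 0.432 -0.178] [-8.0, 102.0, 82.0]
86 [ 0.441 -0.174] [-16.0, 108.0, 82.0]
scene handle_end [([0.401, -0.231, 0.105], 0.74)]
scene isolator [([0.47, -0.233, 0.003], 0.58)]
side handle_end [([0.401, -0.227, 0.1], 0.62)]
side isolator [([0.464, -0.237, 0.0], 0.74)]
```

play_rows(
  steps=[
    [-1,[0,3,42],[0,0,0]],
    [-1,[0,3,82],[0,0,0]],
    [-1,[10,19,82],[0,0,0]],
    [-1,[15,32,82],[0,0,0]],
    [-1,[17,46,82],[0,0,0]],
    [-1,[16,60,82],[0,0,0]],
    [-1,[13,74,82],[0,0,0]],
    [-1,[7,84,82],[0,0,0]],
    [-1,[0,94,82],[0,0,0]],
    [-1,[-8,102,82],[0,0,0]],
    [-1,[-16,108,82],[0,0,0]],
    [-1,[-16,108,82],[0,0,0]],
  ],
)

```text
time: 4.32
tcp_pos: [0.4437, -0.1731, 0.0987]
orientation: [0.002, 0.065, 0.998, -0.001]
force: [0.1, 0.2, -0.2]
opening: -0.0001
grasp_force: 0.0
```

```bash
python3 - <<'E'
from h import *
show()
look(['scene','side'],['handle_end'])
import cv2;a=arm.snapshot('side')['frame'];cv2.imwrite('pics/s1.png',cv2.resize(a[100:280,220:460,::-1],None,fx=3,fy=3))
E
```

```text
t 4.3167 tcp [ 0.4437 -0.1731  0.0987] yaw 172.6 F [ 0.1  0.2 -0.2] open -0.0001
scene handle_end [([0.471, -0.17, 0.104], 0.88)]
side handle_end [([0.472, -0.169, 0.098], 0.73)]
```

View pics/s1.png

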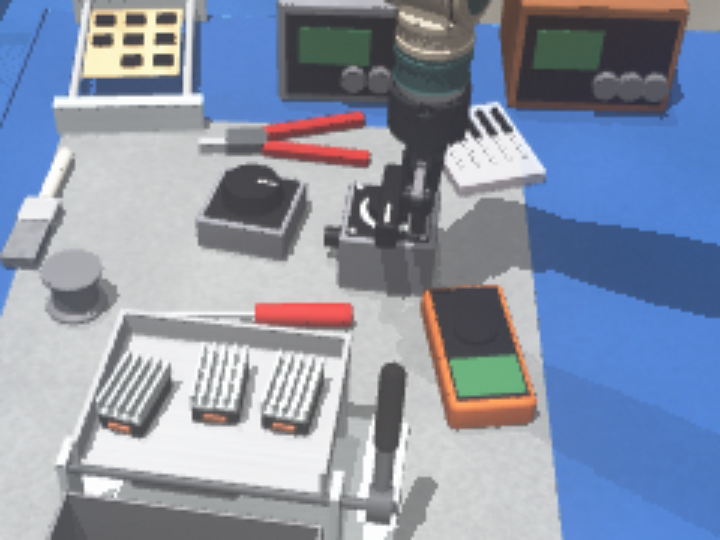

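The handle now points along +y at (0.471,-0.170), so the isolator is off. The picture agrees, with the bar at about (388,230). Next I lift and go above the lever with the jaw opened to straddle it.

play_rows(
  steps=[
    [-1,[0,0,-41],[0,0,0]],
    [-1,[0,0,-82],[0,0,0]],
    [0.4,[0,0,-123],[0,0,0]],
    [0.4,[2,35,-140],[0,0,0]],
    [0.4,[4,73,-155],[0,0,0]],
    [0.4,[6,112,-165],[0,0,0]],
    [0.4,[8,150,-175],[0,0,0]],
    [0.4,[11,190,-181],[0,0,0]],
    [0.4,[13,230,-181],[0,0,0]],
    [0.4,[15,268,-181],[0,0,0]],
    [0.4,[17,298,-181],[0,0,0]],
    [0.4,[17,298,-181],[0,0,0]],
  ],
)

```text
time: 5.57
tcp_pos: [0.4631, 0.1283, 0.2782]
orientation: [-0.0, 0.063, 0.998, 0.001]
force: [-0.3, 0.0, -0.1]
opening: 0.0597
grasp_force: 0.0
```

```bash
python3 - <<'E'
from h import *
show()
look(['scene','side'],['lever_end','handle_end'])
for y in [-.047,.0,.058]:
    print(rel([.4705+.0061*0+ .12*(y+.051)-.003,.1205+.993*(y+.051),.168],173.1))
E
```

```text
t 5.5667 tcp [0.4631 0.1283 0.2782] yaw 172.8 F [-0.3  0.  -0.1] open 0.0597
scene lever_end [([0.469, 0.122, 0.198], 0.61), ([0.688, 0.087, 0.104], 0.42)]
scene handle_end [([0.475, -0.171, 0.102], 0.57)]
side lever_end [([0.467, 0.121, 0.197], 0.68)]
side handle_end [([0.471, -0.166, 0.1], 0.56)]
([-5.0, -3.0, 110.0], [0.1, -0.0, -0.3])
([-5.0, 44.0, 110.0], [0.1, -0.0, -0.3])
([-5.0, 102.0, 110.0], [0.1, -0.0, -0.3])
```

play_rows(
  steps=[
    [0.4,[-5,-3,40],[0,0,0]],
    [0.4,[-5,-3,80],[0,0,0]],
    [0.4,[-5,-3,110],[0,0,0]],
    [0.4,[-5,-3,110],[0,0,0]],
    [0.4,[-5,8,110],[0,0,0]],
    [0.4,[-5,18,110],[0,0,0]],
    [0.4,[-5,27,110],[0,0,0]],
    [0.4,[-5,36,110],[0,0,0]],
    [0.4,[-5,45,110],[0,0,0]],
    [0.4,[-5,54,110],[0,0,0]],
    [0.4,[-5,63,110],[0,0,0]],
    [0.4,[-5,72,110],[0,0,0]],
  ],
)

```text
time: 6.87
tcp_pos: [0.4799, 0.1945, 0.1721]
orientation: [0.003, 0.066, 0.998, -0.002]
force: [-0.5, -8.3, 7.2]
opening: 0.0595
grasp_force: 4.2
```

```bash
python3 - <<'E'
from h import *
show()
look(['scene','side'],['lever_end','handle_end','module0','bin'])
E
```

```text
t 6.8667 tcp [0.4799 0.1945 0.1721] yaw 172.4 F [-0.5 -8.3  7.2] open 0.0595
scene lever_end [([0.471, 0.169, 0.209], 0.81)]
scene handle_end [([0.473, -0.172, 0.104], 0.77), ([0.472, 0.175, 0.211], 0.23)]
scene module0 [([0.689, 0.095, 0.135], 0.81), ([0.614, 0.078, 0.145], 0.64), ([0.555, 0.086, 0.146], 0.57)]
scene bin [([0.642, 0.265, 0.001], 0.93), ([0.616, 0.079, 0.146], 0.31)]
side lever_end [([0.62, -0.287, -0.0], 0.72)]
side handle_end []
side module0 [([0.618, 0.093, 0.141], 0.9), ([0.684, 0.101, 0.128], 0.62), ([0.555, 0.102, 0.138], 0.58)]
side bin [([0.639, 0.264, 0.001], 0.84)]
```

Force is 8 N and the tray is about half tipped. I continue to the stop.

play_rows(
  steps=[
    [0.4,[0,5,0],[0,0,0]],
    [0.4,[0,10,0],[0,0,0]],
    [0.4,[0,15,0],[0,0,0]],
    [0.4,[0,20,0],[0,0,0]],
    [0.4,[0,24,0],[0,0,0]],
    [0.4,[0,28,0],[0,0,0]],
    [0.4,[0,31,0],[0,0,0]],
    [0.4,[0,34,0],[0,0,0]],
    [0.4,[0,34,0],[0,0,0]],
    [0.4,[0,34,0],[0,0,0]],
  ],
)

```text
time: 8.2
tcp_pos: [0.481, 0.2278, 0.1674]
orientation: [-0.001, 0.066, 0.998, -0.001]
force: [-2.2, -5.4, -0.9]
opening: 0.0596
grasp_force: 2.0
```

```bash
python3 - <<'E'
from h import *
show()
look(['scene','side'],['lever_end','handle_end','module0','bin'])
import cv2;a=arm.snapshot('side')['frame'];cv2.imwrite('pics/s2.png',cv2.resize(a[180:370,200:440,::-1],None,fx=3,fy=3))
E
```

```text
t 8.2 tcp [0.481  0.2278 0.1674] yaw 172.4 F [-2.2 -5.4 -0.9] open 0.0596
scene lever_end [([0.477, 0.218, 0.199], 0.78)]
scene handle_end [([0.473, -0.17, 0.104], 0.68)]
scene module0 [([0.634, 0.278, 0.039], 0.96), ([0.711, 0.276, 0.038], 0.71), ([0.573, 0.286, 0.04], 0.54)]
scene bin [([0.644, 0.267, -0.0], 0.75)]
side lever_end [([0.476, 0.217, 0.197], 0.75)]
side handle_end []
side module0 [([0.576, 0.287, 0.036], 0.64), ([0.636, 0.282, 0.04], 0.61), ([0.635, 0.262, -0.0], 0.28)]
side bin [([0.635, 0.263, 0.001], 0.95), ([0.476, 0.216, 0.2], 0.43)]
```

View pics/s2.png

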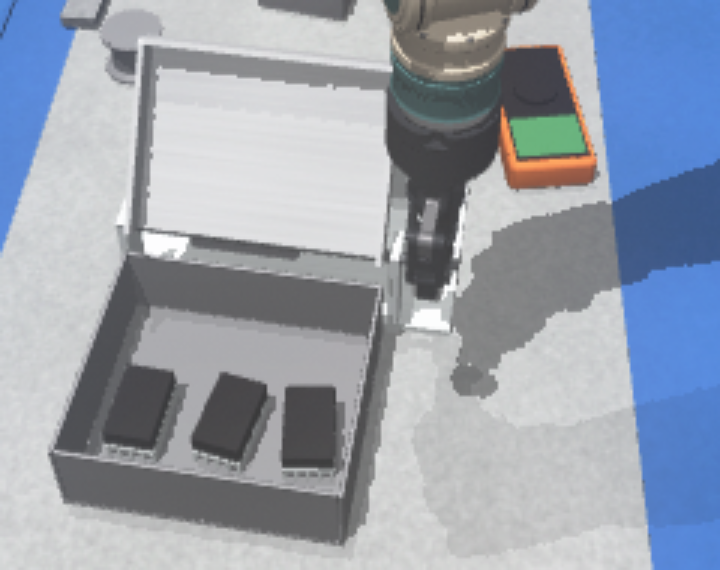

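All three modules lie upside down in the bin, at about (140,405), (230,415) and (310,425). Their undersides are at z ≈ 0.038. Now I push the lever back.

play_rows(
  steps=[
    [0.4,[0,-12,0],[0,0,0]],
    [0.4,[0,-24,0],[0,0,0]],
    [0.4,[0,-36,0],[0,0,0]],
    [0.4,[0,-47,0],[0,0,0]],
    [0.4,[0,-57,0],[0,0,0]],
    [0.4,[0,-67,0],[0,0,0]],
    [0.4,[0,-76,0],[0,0,0]],
    [0.4,[0,-85,0],[0,0,0]],
    [0.4,[0,-93,0],[0,0,0]],
    [0.4,[0,-100,0],[0,0,0]],
    [0.4,[0,-106,0],[0,0,0]],
    [0.4,[0,-110,0],[0,0,0]],
  ],
)

```text
time: 9.75
tcp_pos: [0.4668, 0.1188, 0.1677]
orientation: [-0.001, 0.066, 0.998, -0.0]
force: [0.5, 1.1, -0.3]
opening: 0.0601
grasp_force: 0.7
```

play_rows(
  steps=[
    [0.4,[0,-3,0],[0,0,0]],
    [0.4,[0,-5,0],[0,0,0]],
    [0.4,[0,-5,0],[0,0,0]],
  ],
)

```text
time: 10.0
tcp_pos: [0.4666, 0.1157, 0.1681]
orientation: [-0.001, 0.065, 0.998, 0.001]
force: [-0.3, 5.3, 0.2]
opening: 0.0602
grasp_force: 2.0
```

```bash
python3 - <<'E'
from h import *
show()
look(['scene','side'],['lever_end','module0'])
E
```

```text
t 10.0 tcp [0.4666 0.1157 0.1681] yaw 172.5 F [-0.3  5.3  0.2] open 0.0602
scene lever_end [([0.469, 0.122, 0.199], 0.61)]
scene module0 [([0.575, 0.286, 0.04], 0.78), ([0.71, 0.276, 0.04], 0.63), ([0.635, 0.277, 0.039], 0.58)]
side lever_end []
side module0 [([0.705, 0.275, 0.036], 0.79), ([0.632, 0.284, 0.037], 0.71), ([0.574, 0.284, 0.034], 0.68)]
```

play_rows(
  steps=[
    [0.4,[0,-2,0],[0,0,0]],
    [0.4,[0,-4,0],[0,0,0]],
    [0.4,[0,-4,0],[0,0,0]],
  ],
)

```text
time: 10.55
tcp_pos: [0.4667, 0.1147, 0.1684]
orientation: [-0.0, 0.064, 0.998, 0.005]
force: [0.8, 13.3, -2.2]
opening: 0.0598
grasp_force: 5.9
```

The force rose to 13 N with almost no movement, so the tray is against its level stop. I back off, lift, and go to the +x side of the handle with the fingers shut.

play_rows(
  steps=[
    [0.4,[0,8,0],[0,0,0]],
    [0.4,[0,8,-40],[0,0,0]],
    [0.4,[0,8,-80],[0,0,0]],
    [0.4,[0,8,-112],[0,0,0]],
    [0.4,[-10,-25,-112],[0,0,0]],
    [-1,[-21,-63,-112],[0,0,0]],
    [-1,[-32,-101,-112],[0,0,0]],
    [-1,[-43,-139,-112],[0,0,0]],
    [-1,[-54,-177,-112],[0,0,0]],
    [-1,[-65,-215,-112],[0,0,0]],
    [-1,[-76,-253,-90],[0,0,0]],
    [-1,[-87,-290,-70],[0,0,0]],
  ],
)

```text
time: 11.55
tcp_pos: [0.5145, -0.1866, 0.2416]
orientation: [0.001, 0.066, 0.998, -0.002]
force: [0.5, 0.7, -0.9]
opening: 0.0003
grasp_force: 0.0
```

```bash
python3 - <<'E'
from h import *
show()
C=np.array([.468,-.236]);u=lambda a:np.array([np.cos(np.radians(a)),np.sin(np.radians(a))])
for phi in [-18,0,12,24,36,48,58,68,78,86]:
    th=85.2+phi;p=C+.062*u(th)+.028*u(th-90);print(phi,p.round(3),rel([*p,.097])[0])
look(['scene','side'],['handle_end','lever_end'])
E
```

```text
t 11.55 tcp [ 0.5145 -0.1866  0.2416] yaw 172.4 F [ 0.5  0.7 -0.9] open 0.0003
-18 [ 0.518 -0.19 ] [-3.0, -2.0, 145.0]
0 [ 0.501 -0.177] [15.0, 9.0, 145.0]
12 [ 0.488 -0.171] [29.0, 13.0, 145.0]
24 [ 0.474 -0.168] [43.0, 13.0, 145.0]
36 [ 0.46  -0.168] [57.0, 11.0, 144.0]
48 [ 0.446 -0.172] [70.0, 6.0, 144.0]
58 [ 0.435 -0.176] [80.0, 0.0, 144.0]
68 [ 0.425 -0.183] [89.0, -8.0, 144.0]
78 [ 0.417 -0.191] [97.0, -17.0, 145.0]
86 [ 0.411 -0.199] [101.0, -25.0, 145.0]
scene handle_end [([0.473, -0.171, 0.105], 0.75)]
scene lever_end [([0.468, 0.121, 0.196], 0.61)]
side handle_end [([0.471, -0.17, 0.099], 0.77)]
side lever_end [([0.467, 0.116, 0.198], 0.76)]
```

play_rows(
  steps=[
    [-1,[-3,-2,40],[0,0,0]],
    [-1,[-3,-2,80],[0,0,0]],
    [-1,[-3,-2,115],[0,0,0]],
    [-1,[-3,-2,145],[0,0,0]],
    [-1,[15,9,145],[0,0,0]],
    [-1,[29,13,145],[0,0,0]],
    [-1,[43,13,145],[0,0,0]],
    [-1,[57,11,145],[0,0,0]],
    [-1,[70,6,145],[0,0,0]],
    [-1,[80,0,145],[0,0,0]],
    [-1,[89,-8,145],[0,0,0]],
    [-1,[100,-23,145],[0,0,0]],
  ],
)

```text
time: 12.85
tcp_pos: [0.4107, -0.1926, 0.0961]
orientation: [-0.0, 0.065, 0.998, -0.0]
force: [0.3, 0.5, -0.7]
opening: -0.0
grasp_force: 0.0
```

play_rows(
  steps=[
    [-1,[0,0,0],[0,0,0]],
    [-1,[0,0,0],[0,0,0]],
    [-1,[-5,8,-40],[0,0,0]],
    [-1,[-5,8,-80],[0,0,0]],
    [-1,[-5,8,-120],[0,0,0]],
    [-1,[-5,8,-150],[0,0,0]],
    [-1,[-5,8,-150],[0,0,0]],
    [-1,[-5,8,-150],[0,0,0]],
  ],
)

```text
time: 13.52
tcp_pos: [0.4197, -0.1866, 0.2483]
orientation: [0.002, 0.065, 0.998, -0.001]
force: [-0.1, -0.3, -0.7]
opening: 0.0007
grasp_force: 0.0
```

```bash
python3 - <<'E'
from h import *
show()
look(['scene','side'],['handle_end','lever_end','module0','bin'])
import cv2;a=arm.snapshot('scene')['frame'];cv2.imwrite('pics/s3.png',a[:,:,::-1])
E
```

```text
t 13.5167 tcp [ 0.4197 -0.1866  0.2483] yaw 172.5 F [-0.1 -0.3 -0.7] open 0.0007
scene handle_end [([0.404, -0.23, 0.104], 0.82)]
scene lever_end [([0.469, 0.12, 0.197], 0.74)]
scene module0 [([0.634, 0.278, 0.037], 0.88), ([0.574, 0.281, 0.038], 0.7), ([0.709, 0.28, 0.038], 0.51)]
scene bin [([0.641, 0.263, 0.001], 0.79)]
side handle_end [([0.4, -0.227, 0.101], 0.73), ([0.633, 0.277, 0.039], 0.68)]
side lever_end [([0.466, 0.118, 0.199], 0.64)]
side module0 [([0.574, 0.29, 0.036], 0.96), ([0.708, 0.273, 0.034], 0.86), ([0.634, 0.28, 0.039], 0.83)]
side bin [([0.635, 0.264, 0.002], 0.81)]
```

View pics/s3.png

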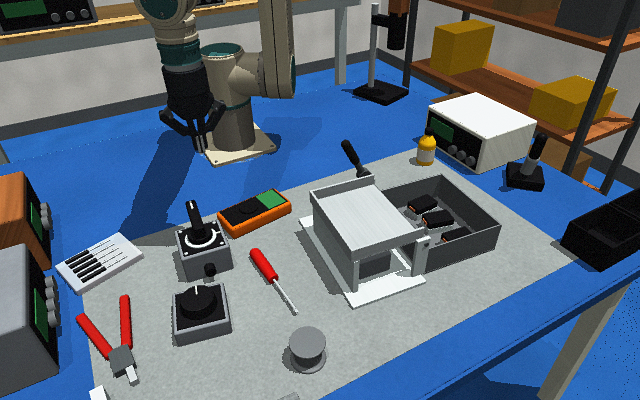

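The handle is back on at (195,215), the tray is level with its lever at (352,155), and the modules are in the bin around (430,220). The arm is clear of everything, so I hand in.

```bash
python3 -c "
from rig import arm
print(arm.hand_in())"
```

```text
the job is handed in; nothing more can be done
None
```

The job is handed in, but no verdict came back: the last camera checks show the isolator on again, the tray level, all three modules in the bin, and the dial box, bin, meter and screwdriver where they were.

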